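# Hold the hot waffle iron half open with its lift-off handle

### The job

The waffle is done and the iron is hot: pick up the wooden lift-off handle, put its steel rod through the ring on the front of the lid, and with it raise the lid to 45 degrees and hold it there, so that I can fork the waffle out. The lid falls shut by itself, so do not let it drop, and finish still holding it up with the handle; touch the iron with nothing but the handle, and leave the other things where they are.

Things in the scene. Friction and masses are not known exactly. Their poses are not given: they have to be found in the camera images.
- lifter: the loose lift-off handle: (mm) wooden grip 100 long, 18 wide, 24 high; 8 mm round steel rod from one end through a brass collar. Origin: centre of the grip's underside; +x towards the rod, z up. Rod axis 12 above the underside; grip x = -50..50, collar to 57, rod tip at 160. Lies on the grip, rod clear of the worktop. 0.12 kg. Grip the wood from above across its width, 40 N or more
- rod_tip (a point): the end of the steel rod, on its axis
- rod_mid (a point): a point on the rod's axis, 70 mm behind the tip (33 mm in front of the brass collar)
- waffle_iron: the round electric waffle iron, fixed to the worktop: steel and black, 196 mm across and 112 mm high when shut, a dial and two lamps at its front. Origin: centre of the underside; -x is its front (dial, ring on the lid), +x its back (hinge), z up; its yaw varies
- iron_lid (a joint): angle of the iron's lid in rad: 0 shut (level), grows as the front of the lid rises, 0.785 = 45 degrees, stop at 1.35. No spring or catch: it falls shut from any angle. Held by the ring it weighs about 2 N
- lid_hinge (a point): the lid's hinge axis (parallel to the iron's y) at the iron's middle: 98 mm behind the iron's origin, 83 mm above the worktop
- lid_eye (a point): centre of the hole in the upright steel ring at the lid's front; moves and turns with the lid (axes as the iron's when shut). In mm: hole 18, ring 32 over all, 7 bar; the hole runs along y, sideways. 223 from the hinge axis along the lid, 10 above it: 93 above the worktop when shut, 20 clear of the lid's rim. Rod enters from either side, turns freely; the lid hangs on it by the top of the hole
- plate: white plate, 200 mm across, loose; origin: centre of the underside
- fork: steel fork, 206 mm long, loose; origin: centre of the underside
- honey: honey jar with a green cap, 84 mm high, loose; origin: centre of the underside
- apple: red apple, 69 mm high, loose; origin: centre of the underside
- mug_1: green and white mug, 99 mm high, loose; origin: centre of the underside
- kitchen_timer: red and white kitchen timer, 59 mm high, loose; origin: centre of the underside

How it is judged:
On the way, in this order (a step that is already met when the one before it is completed fails the run):
1. the rod of the handle is through the ring while the lid is still shut (((y of rod_tip in the frame of lid_eye above 0.01 m and y of rod_mid in the frame of lid_eye below -0.01 m) or (y of rod_mid in the frame of lid_eye above 0.01 m and y of rod_tip in the frame of lid_eye below -0.01 m)) and x of rod_tip in the frame of lid_eye between -0.014 and 0.014 m and z of rod_tip in the frame of lid_eye between -0.014 and 0.014 m and x of rod_mid in the frame of lid_eye between -0.014 and 0.014 m and z of rod_mid in the frame of lid_eye between -0.014 and 0.014 m and value of joint iron_lid below 0.1 rad), for 0.1 s.
2. the lid is up near 45 degrees, hung on the rod (((y of rod_tip in the frame of lid_eye above 0.01 m and y of rod_mid in the frame of lid_eye below -0.01 m) or (y of rod_mid in the frame of lid_eye above 0.01 m and y of rod_tip in the frame of lid_eye below -0.01 m)) and x of rod_tip in the frame of lid_eye between -0.014 and 0.014 m and z of rod_tip in the frame of lid_eye between -0.014 and 0.014 m and x of rod_mid in the frame of lid_eye between -0.014 and 0.014 m and z of rod_mid in the frame of lid_eye between -0.014 and 0.014 m and value of joint iron_lid between 0.66 and 0.91 rad), for 0.3 s.
At the end, for the whole second after the job is handed in: The lid stands still at 45 degrees (0.66 to 0.91 rad, that is 38 to 52 degrees), hung on the rod of the handle, whose rod passes through the ring (tip at least 10 mm out on the far side, rod axis in the hole); the gripper still holds the handle up, and it carries the lid (all of step 2 and velocity of joint iron_lid between -0.05 and 0.05 rad/s and contact force between lifter and waffle_iron above 0.4 N and contact force between the fingers and lifter above 3 N and height (world z) of lifter above 0.15 m); the arm keeps its last pose, push and grip.
It fails at once if the robot itself touches the hot waffle iron (contact force between any of the arm, the fingers and waffle_iron above 1 N).
It fails at once if the lid drops (it closes faster than 1 rad/s) (velocity of joint iron_lid below -1 rad/s).
It fails at once if one of the other things is moved by more than 30 mm (distance of any of plate, fork, honey, apple, mug_1, kitchen_timer from where it was at the start of the episode above 0.03 m).
It also fails if it takes over 48 s, if anything falls off the work surface, if the arm or the gripper's body presses on something with over 40 N, if the wrist force passes 120 N, or if a joint passes its speed limit or range.

### The arm

A 6-joint arm with a two-finger parallel gripper is mounted at the origin on a cart in front of the work surface, level with it; the furniture and walls round the work are solid. World frame = base frame: x ahead of the robot, y to its left, z up, the work surface at z = 0. Lengths are in m, angles in rad, forces in N, time in s.
With the tool pointing down it reaches from about 0.4 to 0.825 m from the base axis. Payload 7 kg.
Tool frame: the origin (TCP) lies at the centre of the arm's flange, where the gripper is bolted on; the fingertips stand 178 mm ahead of it and the grasp point (between the pads) lies 159 mm ahead of it; z points along the fingers, y is the direction in which the jaws open and shut (so a half turn about z gives the same grasp; the last joint's range is limited). The gripper opens to 88 mm and grips with 3 to 60 N. Pads are 19 mm wide; open, the fingers measure 130 mm over their backs; the gripper's body (78 mm by 193 mm) begins 47 mm behind the grasp point.
Start: joints at [-0.819, 0.359, 0.012, 0, -1.224, -0.288], TCP at [0.302, -0.604, 0.405] pointing down, gripper open.
Joint ranges: [-3.07, 3.07], [-1.43, 2.12], [-1.02, 1.25], [-3.03, 1.67], [-3.05, -0], [-3.03, 3.03]. Speed limits (rad/s): [2.39, 2.39, 3.01, 3.14, 3.14, 3.14].

### API

Orientations are given as [roll, pitch, yaw] about the fixed x, y, z axes, in that order (R = Rz(yaw) Ry(pitch) Rx(roll)).
In Python, from station import * gives the robot as it stands.
- The arm moves only by the tool send_rows, never from a script. Its argument "motion" is a list of rows, each an object with "offset": the shift along the tool's x, y, z in cm, a list of three; "turn": the turn about the tool's z in degrees. In form: [{"offset": [x, y, z], "turn": turn}, ...]. A call has 1 to 8 rows; each row is the pose to reach, as a shift and turn from the pose commanded when the call began, along the tool's axes at that moment; what a row does not reach only later rows make up. A row lasts 1/10 s, in which the tool goes at most 50 mm and 8.59 degrees, less where a joint would pass 70% of its speed; a pose out of reach is approached as far as the arm can. A call with a gripper value outside its range is refused whole. "hand" is the opening, from -1 (shut) to 1 (fully open), set as the call begins (left out, the last holds). The fingers move at their own pace and stop on an object; "squeeze" is the grip in N (left out, the last holds). Time passes only in rows, so rows that repeat a pose let the fingers close. It gives the time, the measured TCP pose, the force and the opening at its end, in the units of the state.
- get_state(): the state, without advancing time (a new reading comes with each control period).
- grab_frame(name): name is "scene" or "top"; returns a dict with "frame" (480x640x3 uint8, blue, green, red), "range_z" (480x640 float32, m along the optical axis (not along the pixel's ray), 0 where there is no reading), "vertical_fov" (degrees; the focal length in pixels is half the picture's height over the tangent of half this angle, whatever the lens; pixels are square), "cx", "cy" (the principal point, pixels), "cam_to_world" (4x4, takes a point from camera to world coordinates). Camera axes: x right, y up, looking along -z (the intrinsics and any distortion apply to the point x, -y, -z); pixel columns grow to the right and rows downward; lengths in m; the calibration is good to about 2 mm. A picture is of the moment at which its call begins.
- job_done(): hands the job in, once; it reports no verdict.
The state is a dict: "t": time; "q": joint angles; "qd": joint speeds; "joint_efforts": joint torques, N m; "eef_pos": TCP position; "ee_rot": TCP orientation; "force": force on the tool from outside, world axes, zero at the start; "moment": the same for the moment, N m; "width": finger opening in m.
Only numpy, scipy, OpenCV 4.12 (cv2) and the standard library are available. Lean on these libraries where they do the work, as an engineer would, in place of code of your own. Each camera call takes 0.05 s, during which the arm holds its last target. There are 200 camera calls.

## Working session

There is one attempt and no reset: what is moved stays moved. The work goes in short steps, Python scripts to look and compute and a tool call to move; the robot and the scene stay as the last step left them, time stands still between calls to the robot, and variables do not carry over. Pictures are saved under pics/ and viewed, about 8 in all and at most 12, crops included, and the job is handed in when it is done.

Besides the shell and the picture viewer there is one more tool, called by a JSON object that holds its "api" and its "payload", one argument or row to a line. send_rows: Moves the arm, as the interface text tells. Its arguments: {"type":"object","properties":{"motion":{"type":"array"},"hand":{"type":"number"},"squeeze":{"type":"number"}},"required":["motion"]}

```bash
ls; mkdir -p pics
cat > h.py <<'E'
from station import *
import numpy as np, cv2
def cam(n):
    g=grab_frame(n); g['f']=240/np.tan(np.radians(g['vertical_fov'])/2); return g
def ray(g,u,v):
    M=np.array(g['cam_to_world']); d=np.array([(u-g['cx'])/g['f'],-(v-g['cy'])/g['f'],-1.])
    return M[:3,3],M[:3,:3]@d
def onplane(g,u,v,z):
    o,d=ray(g,u,v); return o+d*(z-o[2])/d[2]
def cloud(g):
    v,u=np.mgrid[0:480,0:640]; Z=g['range_z']
    P=np.stack([(u-g['cx'])/g['f']*Z,-(v-g['cy'])/g['f']*Z,-Z],-1); M=np.array(g['cam_to_world'])
    W=P@M[:3,:3].T+M[:3,3]; W[Z==0]=np.nan; return W
def proj(g,p):
    M=np.array(g['cam_to_world']); c=M[:3,:3].T@(np.array(p)-M[:3,3]); return g['cx']+g['f']*c[0]/-c[2], g['cy']-g['f']*c[1]/-c[2]
E
python3 - <<'E'
from h import *
for n in ['top','scene']:
    g=cam(n); cv2.imwrite(f'pics/{n}0.png',g['frame']); print(n,{k:v for k,v in g.items() if k not in('frame','range_z')})
    np.savez(f'{n}0.npz',**g)
print(get_state())
E
```

```text
pics
top {'vertical_fov': 45.24944534379159, 'cx': 317.31776772339373, 'cy': 239.92107741910945, 'cam_to_world': array([[-0.36658539,  0.7877879 , -0.49498019, -0.28571292],
       [-0.9303183 , -0.31672041,  0.18492173,  0.41422791],
       [-0.01109123,  0.52827873,  0.84899857,  1.5171356 ],
       [ 0.        ,  0.        ,  0.        ,  1.        ]]), 'f': np.float64(575.8624755970611)}
scene {'vertical_fov': 42.64980339565975, 'cx': 312.57846389938317, 'cy': 242.14363401003519, 'cam_to_world': array([[ 0.55551704,  0.3617247 , -0.74870292, -0.59211115],
       [-0.83137538,  0.2575327 , -0.49243465, -0.65119764],
       [ 0.01468971,  0.89600901,  0.44379282,  0.76570233],
       [ 0.        ,  0.        ,  0.        ,  1.        ]]), 'f': np.float64(614.7785458541351)}
{'t': 0.1, 'q': array([-8.18890313e-01,  3.59329699e-01,  1.11525729e-02, -3.08780925e-04,
       -1.22411626e+00, -2.88117605e-01]), 'qd': array([-0.00014673, -0.00273768,  0.00130336,  0.00249736,  0.00038188,
       -0.00039936]), 'joint_efforts': array([-1.54279973e-03, -5.84164238e+01,  2.93752491e+01,  7.01572761e+00,
        1.01433191e-02, -7.33658680e-05]), 'eef_pos': array([ 0.30188491, -0.60353696,  0.40380771]), 'ee_rot': array([ 3.14007481e+00, -1.47103124e-04, -2.67790927e+00]), 'force': array([-0.97673797, -0.05136555,  0.35087342]), 'moment': array([ 0.01536451, -0.01133354, -0.0299337 ]), 'width': 0.08763131296605386}
```

View pics/top0.png

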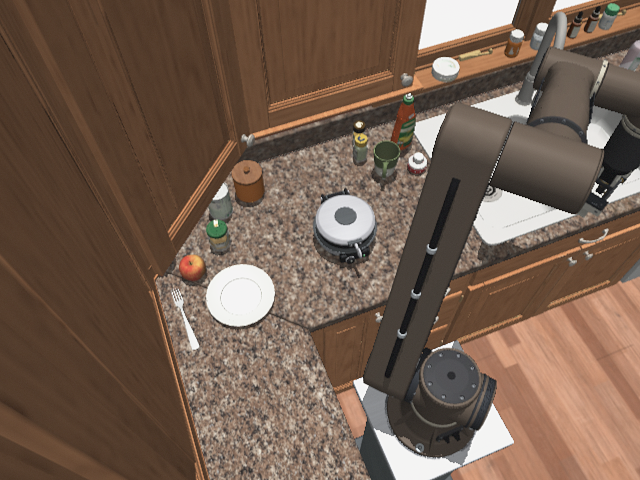

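View pics/scene0.png

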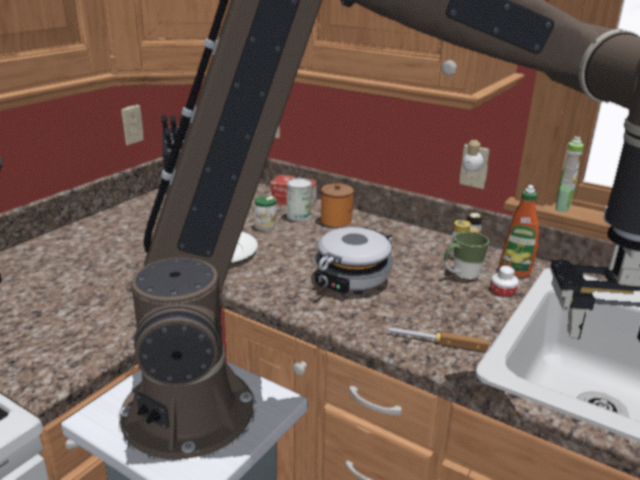

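The top view shows the iron at (346,225) with its ring near (357,246). The scene view shows the lifter, rod tip about (390,330) and grip about (438–490, 336–347). The iron is at (353,260) with its ring at (326,262), and the timer (505,280) and mug (467,255) are nearby.

Run:
```python
from h import *
s=dict(np.load('scene0.npz')); t=dict(np.load('top0.npz'))
W=cloud(s)
hsv=cv2.cvtColor(s['frame'],cv2.COLOR_BGR2HSV)
for p in [(391,330),(400,332),(420,335),(437,337),(445,339),(460,341),(475,343),(487,346)]:
    print(p,W[p[1],p[0]].round(4),onplane(s,*p,.012).round(4))
# lid top / iron heights
for n,g in(('s',s),('t',t)):
    w=cloud(g); box=(320,225,75,65) if n=='s' else (312,188,68,80)
    x,y,a,b=box; q=w[y:y+b,x:x+a].reshape(-1,3); q=q[q[:,2]>.03]
    for lo,hi in((.03,.06),(.06,.085),(.085,.1),(.1,.13)):
        k=q[(q[:,2]>lo)&(q[:,2]<hi)]
        if len(k): print(n,lo,len(k),k.min(0).round(3),k.max(0).round(3),k.mean(0).round(3))
for n,(x,y,a,b),g in(('a',(300,220,110,80),s),('b',(305,180,90,90),t),('c',(370,310,140,60),s)):
    cv2.imwrite(f'pics/c{n}.png',cv2.resize(g['frame'][y:y+b,x:x+a],None,fx=4,fy=4,interpolation=cv2.INTER_CUBIC))
a=[cv2.imread(f'pics/c{n}.png') for n in 'abc']
c=np.zeros((600,800,3),np.uint8)
c[:320,:440]=a[0]; c[:360,440:]=a[1]; c[360:600,:560]=a[2]; cv2.imwrite('pics/crops.png',c)
```

```text
(391, 330) [ 0.4201 -0.1904  0.0144] [ 0.4233 -0.1889  0.012 ]
(400, 332) [ 0.422  -0.2107  0.0162] [ 0.4277 -0.2082  0.012 ]
(420, 335) [ 0.4388 -0.2495  0.0144] [ 0.4421 -0.2482  0.012 ]
(437, 337) [ 0.4473 -0.2841  0.0183] [ 0.4561 -0.281   0.012 ]
(445, 339) [ 0.4512 -0.3004  0.0176] [ 0.459  -0.2978  0.012 ]
(460, 341) [ 0.4572 -0.3306  0.0213] [ 0.4704 -0.3266  0.012 ]
(475, 343) [ 0.4682 -0.3589  0.0215] [ 0.4816 -0.3551  0.012 ]
(487, 346) [ 0.4738 -0.3825  0.0204] [ 0.4858 -0.3795  0.012 ]
s 0.03 971 [ 0.468 -0.095  0.03 ] [0.692 0.085 0.06 ] [ 0.519 -0.037  0.048]
s 0.06 597 [ 0.45  -0.095  0.06 ] [0.694 0.078 0.085] [ 0.536 -0.036  0.068]
s 0.085 517 [ 0.444 -0.088  0.085] [0.698 0.082 0.1  ] [ 0.543 -0.032  0.095]
s 0.1 1784 [ 0.445 -0.085  0.1  ] [0.666 0.084 0.118] [ 0.566 -0.007  0.108]
t 0.03 610 [ 0.47  -0.097  0.03 ] [0.695 0.096 0.06 ] [0.521 0.024 0.05 ]
t 0.06 187 [ 0.452 -0.093  0.06 ] [0.69  0.097 0.085] [0.532 0.028 0.065]
t 0.085 571 [ 0.443 -0.09   0.085] [0.699 0.088 0.1  ] [0.578 0.009 0.095]
t 0.1 1988 [ 0.442 -0.084  0.1  ] [0.682 0.088 0.121] [0.577 0.002 0.107]
```

View pics/crops.png

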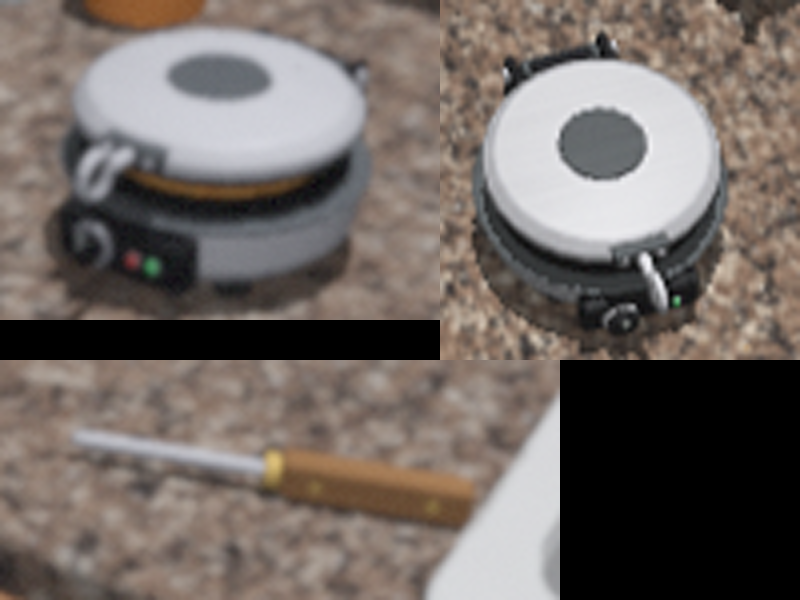

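Run:
```python
from h import *
s=dict(np.load('scene0.npz')); t=dict(np.load('top0.npz'))
def tri(p,q):
    (o1,d1),(o2,d2)=ray(s,*p),ray(t,*q)
    A=np.stack([d1,-d2],1); k,_,_,_=np.linalg.lstsq(A,o2-o1,rcond=None); a,b=o1+d1*k[0],o2+d2*k[1]
    return (a+b)/2,np.linalg.norm(a-b)
def disc(g,x,y,r):
    im=cv2.cvtColor(g['frame'],cv2.COLOR_BGR2GRAY)[y-r:y+r,x-2*r:x+2*r].astype(int)
    n,l,st,c=cv2.connectedComponentsWithStats((im<150).astype(np.uint8))
    i=l[r,2*r]; return c[i][0]+x-2*r,c[i][1]+y-r,st[i]
a=disc(s,355,239,11); b=disc(t,346,216,13); print(a,b)
C,e=tri(a[:2],b[:2]); print('lid centre',C,e, onplane(s,*a[:2],.112),onplane(t,*b[:2],.112))
E_,e=tri((324.5,263),(358.7,250)); print('eye',E_,e, onplane(s,324.5,263,.093),onplane(t,358.7,250,.093))
w=cloud(t)
for g,n in((s,'s'),(t,'t')):
    w=cloud(g).reshape(-1,3); d=np.hypot(w[:,0]-C[0],w[:,1]-C[1])
    k=w[(w[:,2]>.07)&(w[:,2]<.12)&(d>.112)&(d<.16)]; k=k[k[:,0]<.52]; print(n,len(k),k.mean(0),k.min(0),k.max(0)); print(np.round(k[:40],3).tolist())
# hinge feet in top
```

```text
(np.float64(354.28), np.float64(238.84), array([  9,   6,  26,  11, 225], dtype=int32)) (np.float64(345.14193548387095), np.float64(215.6451612903226), array([ 15,   4,  22,  18, 310], dtype=int32))
lid centre [0.58156402 0.00078271 0.11290735] 0.001621000621924103 [0.58449592 0.00167388 0.112     ] [0.58134975 0.00110428 0.112     ]
eye [0.46456465 0.00838568 0.09711325] 0.0034281318899908424 [0.46853526 0.01252087 0.093     ] [0.46834399 0.00601937 0.093     ]
s 72 [0.45605673 0.00915149 0.09699847] [0.44218701 0.00394678 0.08106521] [0.46965562 0.01501747 0.11025944]
[[0.46, 0.011, 0.11], [0.462, 0.01, 0.11], [0.464, 0.009, 0.109], [0.468, 0.009, 0.107], [0.455, 0.011, 0.11], [0.457, 0.01, 0.109], [0.459, 0.008, 0.109], [0.462, 0.007, 0.108], [0.453, 0.012, 0.108], [0.454, 0.011, 0.108], [0.453, 0.007, 0.109], [0.46, 0.009, 0.106], [0.464, 0.008, 0.104], [0.466, 0.007, 0.104], [0.465, 0.004, 0.105], [0.448, 0.012, 0.107], [0.449, 0.01, 0.107], [0.449, 0.007, 0.108], [0.456, 0.009, 0.105], [0.468, 0.011, 0.099], [0.468, 0.008, 0.1], [0.467, 0.005, 0.101], [0.449, 0.013, 0.104], [0.
[... 558 characters left out ...]
], [0.462, 0.009, 0.11], [0.463, 0.005, 0.106], [0.465, 0.013, 0.103], [0.466, 0.01, 0.099], [0.462, 0.009, 0.105], [0.458, 0.008, 0.111], [0.459, 0.01, 0.105], [0.456, 0.008, 0.109], [0.47, 0.01, 0.082], [0.47, 0.007, 0.08], [0.454, 0.012, 0.107], [0.452, 0.01, 0.109], [0.452, 0.007, 0.108], [0.465, 0.009, 0.083], [0.462, 0.007, 0.086], [0.45, 0.011, 0.108], [0.454, 0.006, 0.099], [0.464, 0.009, 0.078], [0.462, 0.007, 0.08], [0.449, 0.011, 0.105], [0.447, 0.009, 0.106], [0.462, 0.01, 0.077], [0.458, 0.009, 0.082], [0.448, 0.012, 0.101], [0.445, 0.01, 0.104], [0.457, 0.01, 0.08], [0.447, 0.011, 0.095], [0.442, 0.011, 0.104], [0.452, 0.012, 0.082], [0.446, 0.011, 0.091], [0.443, 0.01, 0.096]]
```

Run:
```python
from h import *
s=dict(np.load('scene0.npz'))
W=cloud(s); hsv=cv2.cvtColor(s['frame'],cv2.COLOR_BGR2HSV); h,S,v=cv2.split(hsv)
x0,y0,x1,y1=436,328,492,356
m=np.zeros((480,640),np.uint8); m[y0:y1,x0:x1]=((h[y0:y1,x0:x1]<22)&(S[y0:y1,x0:x1]>110))
n,l,st,c=cv2.connectedComponentsWithStats(m); i=1+np.argmax(st[1:,4]); m=l==i; print('grip',st[i],c[i])
P=W[m]; print('z pct',np.percentile(P[:,2],[5,25,50,75,95]))
top=P[P[:,2]>.0205]; 
d=np.linalg.svd(top[:,:2]-top[:,:2].mean(0),full_matrices=False)[2][0]; print('top',len(top),top.mean(0),d,np.degrees(np.arctan2(d[1],d[0])))
a=(P[:,:2]-top[:,:2].mean(0))@d; print('ext',a.min(),a.max())
# upper outline of the grip = far top edge at z=.024 ; lower outline = near bottom edge z~0
us=np.arange(445,486); vt=np.array([np.where(m[:,u])[0].min() for u in us]); vb=np.array([np.where(m[:,u])[0].max()+1 for u in us])
up=np.array([onplane(s,u,w-.5,.024)[:2] for u,w in zip(us,vt)]); lo=np.array([onplane(s,u,w-.5,.0)[:2] for u,w in zip(us,vb)])
for k in(up,lo):
    f=cv2.fitLine(k.astype(np.float32),cv2.DIST_HUBER,0,.01,.01).ravel(); print('edge',f,np.degrees(np.arctan2(f[1],f[0])))
# rod centreline
cl=[]
for u in range(394,434,2):
    col=S[318:350,u].astype(float); vv=v[318:350,u].astype(float)
    w=np.clip(vv-145,0,None)*(S[318:350,u]<50); 
    y=325+(u-390)*.17; ok=np.abs(np.arange(318,350)-(330+(u-390)*.15))<5; w=w*ok
    if w.sum()>0: cl.append(onplane(s,u,(w*np.arange(318,350)).sum()/w.sum(),.013)[:2])
cl=np.array(cl); f=cv2.fitLine(cl.astype(np.float32),cv2.DIST_HUBER,0,.01,.01).ravel(); print('rod',len(cl),f,np.degrees(np.arctan2(f[1],f[0])))
print('sink px',[onplane(s,*p,0).round(3) for p in((485,370),(520,322),(555,275))])
for p in((.41,-.35,0),(.53,-.31,0)): print(proj(s,p))
```

```text
grip [436 333  52  18 546] [461.94688645 341.38095238]
z pct [nan nan nan nan nan]
top 259 [ 0.46398493 -0.33373487  0.02447231] [ 0.30126904 -0.95353918] -72.46615966008036
ext nan nan
edge [ 0.29131824 -0.9566262   0.47538507 -0.33396325] -73.0631
edge [ 0.33246204 -0.94311666  0.47437426 -0.34830493] -70.58172
rod 20 [ 0.33853444 -0.940954    0.44328108 -0.23392324] -70.21239
sink px [array([ 0.422, -0.4  ,  0.   ]), array([ 0.634, -0.405,  0.   ]), array([ 0.902, -0.413,  0.   ])]
(np.float64(459.03989709505674), np.float64(364.27340052157496))
(np.float64(462.37403904157185), np.float64(329.853204438799))
```

{"api": "send_rows", "payload": {
  "motion": [
    {"offset": [-4,2.4,0],"turn": -8},
    {"offset": [-8,4.8,0],"turn": -16},
    {"offset": [-12,7.2,0],"turn": -24},
    {"offset": [-16,9.6,0],"turn": -32},
    {"offset": [-20,12,0],"turn": -40},
    {"offset": [-24,14.4,0],"turn": -48},
    {"offset": [-26.9,16.3,0],"turn": -56},
    {"offset": [-26.9,16.3,0],"turn": -64}
  ],
  "hand": 1,
  "squeeze": 60
}}

```text
t: 0.9
eef_pos: [0.4714, -0.3344, 0.4045]
ee_rot: [-3.141, 0.001, -1.551]
force: [0.4, -1.1, -0.0]
width: 0.0876
```

{"api": "send_rows", "payload": {
  "motion": [
    {"offset": [0.2,0,3],"turn": -8},
    {"offset": [0.2,0,6],"turn": -16},
    {"offset": [0.2,0,9],"turn": -17.6},
    {"offset": [0.2,0,12],"turn": -17.6},
    {"offset": [0.2,0,14],"turn": -17.6},
    {"offset": [0.2,0,15],"turn": -17.6},
    {"offset": [0.2,0,15],"turn": -17.6}
  ]
}}

```text
t: 1.6
eef_pos: [0.4692, -0.3394, 0.2532]
ee_rot: [3.139, 0.002, -1.254]
force: [-0.0, 0.2, 0.2]
width: 0.0878
```

Run:
```python
from h import *
g=cam('scene'); st=get_state(); print(st['eef_pos'],st['ee_rot'])
p=np.array(st['eef_pos']); print(proj(g,(p[0],p[1],.024)))
t=cam('top')
a=cv2.resize(g['frame'][270:390,360:560],None,fx=4,fy=4,interpolation=cv2.INTER_CUBIC); cv2.imwrite('pics/g1.png',a)
```

```text
[ 0.46971061 -0.33963641  0.25454473] [ 3.14068795e+00  3.99107278e-04 -1.25344745e+00]
(np.float64(466.5361586259627), np.float64(338.5042829294191))
```

View pics/g1.png

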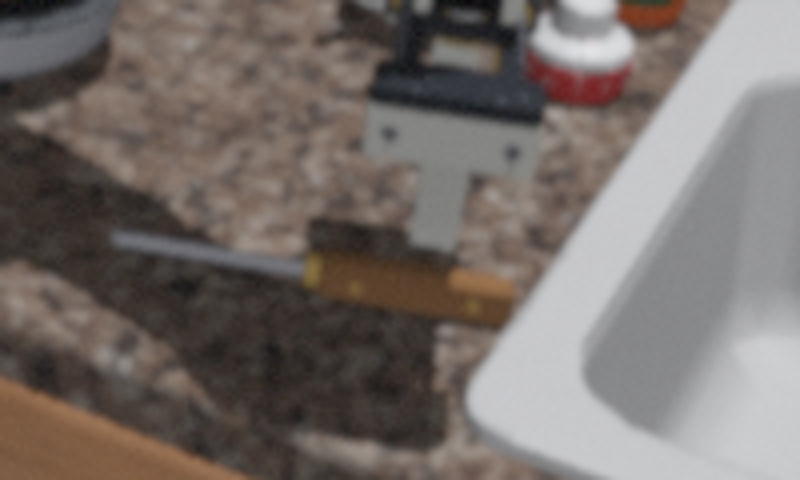

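The grip spans crop x 305–515 and its centre maps to pixel 464, so I shift 5 mm towards the rod and go down.

{"api": "send_rows", "payload": {
  "motion": [
    {"offset": [-0.5,0,1.5],"turn": 0},
    {"offset": [-0.5,0,3],"turn": 0},
    {"offset": [-0.5,0,4.5],"turn": 0},
    {"offset": [-0.5,0,6],"turn": 0},
    {"offset": [-0.5,0,6.8],"turn": 0},
    {"offset": [-0.5,0,7.2],"turn": 0},
    {"offset": [-0.5,0,7.2],"turn": 0},
    {"offset": [-0.5,0,7.2],"turn": 0}
  ]
}}

```text
t: 2.5
eef_pos: [0.4684, -0.335, 0.1835]
ee_rot: [-3.141, -0.001, -1.253]
force: [0.6, -0.1, 0.7]
width: 0.0879
```

{"api": "send_rows", "payload": {
  "motion": [
    {"offset": [0,0,0],"turn": 0},
    {"offset": [0,0,0],"turn": 0},
    {"offset": [0,0,0],"turn": 0},
    {"offset": [0,0,0],"turn": 0},
    {"offset": [0,0,0],"turn": 0},
    {"offset": [0,0,0],"turn": 0},
    {"offset": [0,0,0],"turn": 0},
    {"offset": [0,0,0],"turn": 0}
  ],
  "hand": -1,
  "squeeze": 60
}}

```text
t: 3.3
eef_pos: [0.4681, -0.3348, 0.1826]
ee_rot: [3.142, 0.0, -1.254]
force: [0.9, -0.5, 0.4]
width: 0.029
```

{"api": "send_rows", "payload": {
  "motion": [
    {"offset": [0,0,0],"turn": 0},
    {"offset": [0,0,0],"turn": 0},
    {"offset": [0,0,0],"turn": 0},
    {"offset": [0,0,0],"turn": 0}
  ]
}}

```text
t: 3.7
eef_pos: [0.4681, -0.3348, 0.1826]
ee_rot: [-3.142, -0.0, -1.254]
force: [0.1, -0.2, 0.0]
width: 0.0176
```

{"api": "send_rows", "payload": {
  "motion": [
    {"offset": [0,0,-1],"turn": 0},
    {"offset": [0,0,-2.5],"turn": 2},
    {"offset": [0,0,-4],"turn": 5},
    {"offset": [0,0,-5.5],"turn": 8},
    {"offset": [0,0,-7],"turn": 11},
    {"offset": [0,0,-8.1],"turn": 14},
    {"offset": [0,0,-8.1],"turn": 17},
    {"offset": [0,0,-8.1],"turn": 20}
  ]
}}

```text
t: 4.5
eef_pos: [0.468, -0.3348, 0.2649]
ee_rot: [-3.14, -0.0, -1.605]
force: [-1.4, -0.0, -1.8]
width: 0.0176
```

{"api": "send_rows", "payload": {
  "motion": [
    {"offset": [-2,0.5,0],"turn": 1},
    {"offset": [-4,1,0],"turn": 2.1},
    {"offset": [-6.5,1.5,0],"turn": 2.1},
    {"offset": [-9,2,0],"turn": 2.1},
    {"offset": [-11.5,2.5,0],"turn": 2.1},
    {"offset": [-13.5,2.9,0],"turn": 2.1},
    {"offset": [-14.4,2.9,0],"turn": 2.1},
    {"offset": [-14.4,2.9,0],"turn": 2.1}
  ]
}}

```text
t: 5.3
eef_pos: [0.4438, -0.1892, 0.2644]
ee_rot: [-3.141, 0.0, -1.638]
force: [0.1, 0.1, -0.7]
width: 0.0174
```

Run:
```python
from h import *
g=cam('scene'); t=cam('top'); st=get_state(); print(st['eef_pos'],st['ee_rot'],st['width'])
np.savez('scene1.npz',**g); np.savez('top1.npz',**t)
a=cv2.resize(g['frame'][225:325,290:430],None,fx=5,fy=5,interpolation=cv2.INTER_CUBIC)
cv2.imwrite('pics/g2.png',a)
b=cv2.resize(t['frame'][190:300,310:450],None,fx=5,fy=5,interpolation=cv2.INTER_CUBIC); cv2.imwrite('pics/t2.png',b)
```

```text
[ 0.44397989 -0.19014816  0.26404581] [-3.14099783e+00 -1.06037531e-04 -1.63870017e+00] 0.017513522829567994
```

View pics/g2.png

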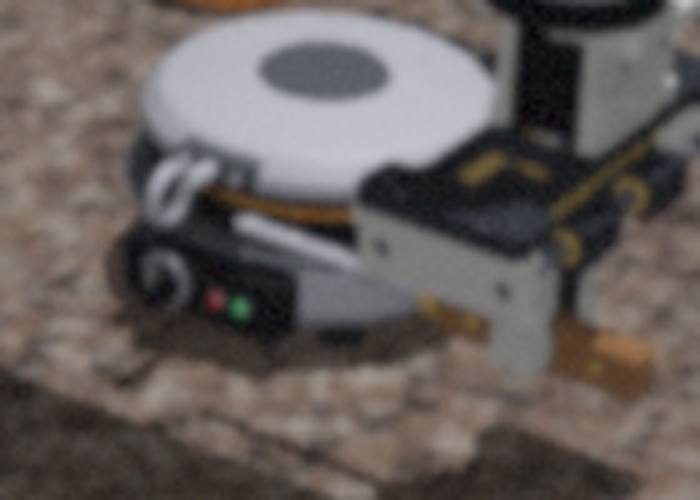

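View pics/t2.png

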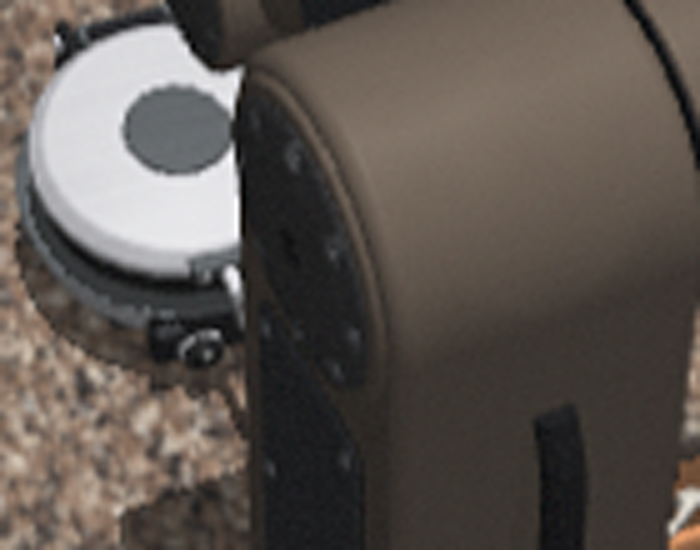

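Run:
```python
from h import *
g=dict(np.load('scene1.npz')); W=cloud(g)
M=g['cam_to_world']; ux=np.array([.068,.998])
for cx in range(230,360,12):
    u=290+cx/5; col=g['frame'][:,int(round(u))].max(1).astype(int)
    vc=225+(222+(cx-238)*.3675)/5; r=np.arange(int(vc)-3,int(vc)+5)
    w=np.clip(col[r]-110,0,None); v=(w*r).sum()/max(w.sum(),1)
    p=W[int(round(v)),int(round(u))]; print(int(round(u)),round(v,2),p.round(4),col[r], onplane(g,round(u),v,.093).round(4))
for n,p in(('tip exp',(.444+.0109,-.190+.1596,.093)),('eye exp',(.457,.0093,.093)),('exp10',(.444+.0041,-.19+.06,.093))): print(n,proj(g,p))
k=W[250:275,316:334].reshape(-1,3); k=k[(k[:,0]<.475)&(k[:,2]>.07)]; print('ring',k.min(0),k.max(0),len(k))
p0,p1=proj(g,(.457,.0093,.093)),proj(g,(.457,.0093,.098)); print(p0,p1, proj(g,(.462,.009,.093)))
```

```text
336 0.0 [0.6553 0.1175 0.6422] [69 48 39 66 78 64 54 45] [6.2029 3.536  0.093 ]
338 269.06 [ 0.4509 -0.0347  0.1002] [ 70  83 130 147 135 102  67  58] [ 0.4619 -0.0282  0.093 ]
341 269.69 [ 0.4562 -0.0394  0.0967] [ 93 126 160 164 144 109  75  69] [ 0.4633 -0.0353  0.093 ]
343 270.62 [ 0.4531 -0.0465  0.0978] [ 83 128 157 160 139 102  71  75] [ 0.4622 -0.0413  0.093 ]
346 271.67 [ 0.4524 -0.0548  0.0983] [ 73 127 159 163 143 108  87  88] [ 0.4619 -0.0493  0.093 ]
348 272.38 [ 0.4524 -0.0599  0.0999] [ 91 143 171 162 133 102  91  90] [ 0.4617 -0.0547  0.093 ]
350 273.27 [ 0.4493 -0.0668  0.101 ] [102 146 163 154 126 103  97  91] [ 0.4608 -0.0604  0.093 ]
353 274.39 [ 0.4518 -0.0731  0.0993] [ 41  89 140 164 158 131 108 100] [ 0.4602 -0.0685  0.093 ]
355 275.18 [ 0.4513 -0.0786  0.0988] [ 53 107 151 167 155 122 100 106] [ 0.4597 -0.074   0.093 ]
358 276.69 [ 0.4496 -0.0873  0.0974] [ 56 106 148 164 154 133 118 122] [ 0.4576 -0.0829  0.093 ]
360 277.6 [ 0.4519 -0.0912  0.0951] [ 73 112 144 155 144 126 120 118] [ 0.4566 -0.0886  0.093 ]
tip exp (np.float64(337.21794074314994), np.float64(270.55067833659893))
eye exp (np.float64(322.95917572112205), np.float64(265.3333938040729))
exp10 (np.float64(374.6378193051935), np.float64(284.6580479483995))
ring [0.44188854 0.00414938 0.08061735] [0.47449742 0.01434707 0.11132504] 79
(np.float64(322.95917572112205), np.float64(265.3333938040729)) (np.float64(323.0076382489847), np.float64(263.41250539439164)) (np.float64(324.2498949416739), np.float64(264.5210061455331))
```

The scene crop shows the rod tip at pixel (338,269) and the ring hole at (324,263). The rod line extended passes within about 1 px of the hole. I raise it 1.5 mm and advance to just short of the ring for a check.

{"api": "send_rows", "payload": {
  "motion": [
    {"offset": [-1,0,-0.1],"turn": 0},
    {"offset": [-2,0,-0.15],"turn": 0},
    {"offset": [-2.8,0,-0.15],"turn": 0},
    {"offset": [-2.8,0,-0.15],"turn": 0},
    {"offset": [-2.8,0,-0.15],"turn": 0}
  ]
}}

```text
t: 5.9
eef_pos: [0.4457, -0.1618, 0.2652]
ee_rot: [3.142, -0.0, -1.638]
force: [0.2, -0.6, -2.0]
width: 0.0175
```

Run:
```python
from h import *
fr=[cam('scene') for _ in range(5)]; g=fr[0]; st=get_state(); print(st['eef_pos'],st['ee_rot'],st['force'])
im=np.mean([f['frame'].astype(float) for f in fr],0).astype(np.uint8)
a=cv2.resize(im[245:290,305:365],None,fx=12,fy=12,interpolation=cv2.INTER_CUBIC)
cv2.imwrite('pics/g3.png',a)
```

```text
[ 0.44555617 -0.16221196  0.26513077] [ 3.14152474e+00 -4.25812805e-06 -1.63964629e+00] [-0.62098195 -0.79186615 -0.96366971]
```

View pics/g3.png

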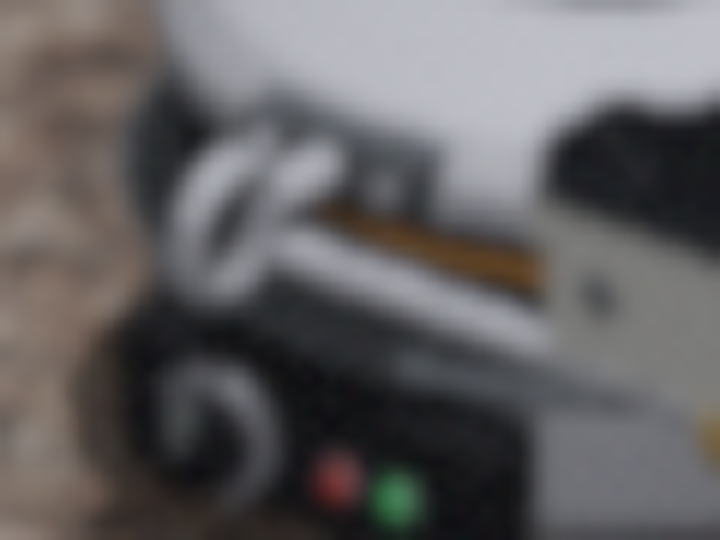

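The hole is at crop (228,220) and the extended rod axis passes (228,214), about 1.5 mm off with ±5 mm clearance, so I insert.

{"api": "send_rows", "payload": {
  "motion": [
    {"offset": [-0.6,0,0.05],"turn": 0},
    {"offset": [-1.2,0,0.1],"turn": 0},
    {"offset": [-1.8,0,0.1],"turn": 0},
    {"offset": [-2.4,0,0.1],"turn": 0},
    {"offset": [-2.8,0,0.1],"turn": 0},
    {"offset": [-2.8,0,0.1],"turn": 0}
  ]
}}

```text
t: 6.75
eef_pos: [0.4476, -0.1335, 0.2642]
ee_rot: [-3.141, 0.0, -1.638]
force: [-0.2, 0.4, -0.7]
width: 0.0173
```

{"api": "send_rows", "payload": {
  "motion": [
    {"offset": [-0.6,0,0],"turn": 0},
    {"offset": [-1.2,0,0],"turn": 0},
    {"offset": [-1.8,0,0],"turn": 0},
    {"offset": [-2.4,0,0],"turn": 0},
    {"offset": [-2.8,0,0],"turn": 0},
    {"offset": [-2.8,0,0],"turn": 0},
    {"offset": [-2.8,0,0],"turn": 0}
  ]
}}

```text
t: 7.45
eef_pos: [0.4494, -0.106, 0.2642]
ee_rot: [3.142, -0.0, -1.639]
force: [1.1, -0.1, -0.5]
width: 0.0175
```

Run:
```python
from h import *
fr=[cam('scene') for _ in range(5)]; g=fr[0]; st=get_state(); print(st['eef_pos'],st['ee_rot'],st['force'])
im=np.mean([f['frame'].astype(float) for f in fr],0).astype(np.uint8)
a=cv2.resize(im[240:290,295:365],None,fx=10,fy=10,interpolation=cv2.INTER_CUBIC)
cv2.imwrite('pics/g4.png',a); p=st['eef_pos']
print('tip',proj(g,(p[0]+.0109,p[1]+.1596,p[2]-.171)),'eye',proj(g,(.457,.0093,.093)))
```

```text
[ 0.4493604  -0.10632803  0.26413249] [ 3.14151404e+00 -8.06681018e-06 -1.63968056e+00] [-0.55728263  0.45885942 -1.65451315]
tip (np.float64(307.88250011382814), np.float64(259.53049507457916)) eye (np.float64(322.95917572112205), np.float64(265.3333938040729))
```

View pics/g4.png

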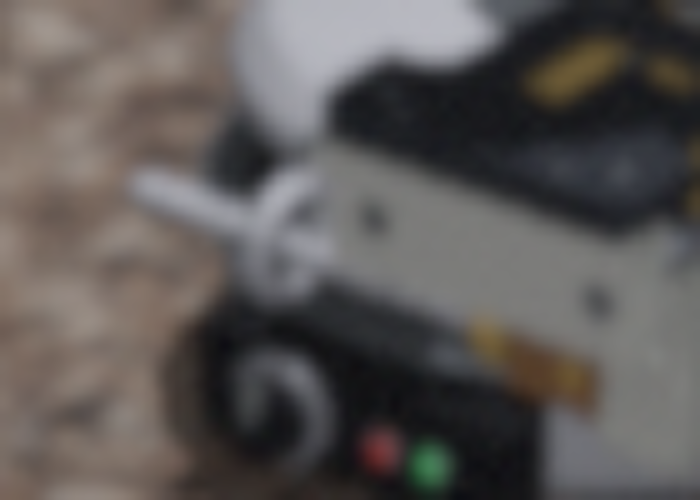

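The rod passes through the ring, with its tip at pixel (308,258) about 45 mm beyond. Now I raise the lid along its arc.

{"api": "send_rows", "payload": {
  "motion": [
    {"offset": [0,0,-0.3],"turn": 0},
    {"offset": [0,0,-0.6],"turn": 0},
    {"offset": [0,-0.06,-1.5],"turn": 0},
    {"offset": [0,-0.17,-2.45],"turn": 0},
    {"offset": [0,-0.32,-3.4],"turn": 0},
    {"offset": [0,-0.5,-4.35],"turn": 0},
    {"offset": [0,-0.5,-4.35],"turn": 0},
    {"offset": [0,-0.5,-4.35],"turn": 0}
  ]
}}

```text
t: 8.5
eef_pos: [0.4544, -0.1065, 0.3079]
ee_rot: [-3.141, 0.0, -1.64]
force: [1.6, -0.9, -3.7]
width: 0.0176
```

Run:
```python
from h import *
fr=[cam('scene') for _ in range(4)]; g=fr[0]; st=get_state(); print(st['eef_pos'],st['ee_rot'],st['force'],st['moment'],st['width'])
im=np.mean([f['frame'].astype(float) for f in fr],0).astype(np.uint8)
a=cv2.resize(im[200:300,290:410],None,fx=6,fy=6,interpolation=cv2.INTER_CUBIC)
cv2.imwrite('pics/g5.png',a); p=st['eef_pos']
print('tip',proj(g,(p[0]+.0109,p[1]+.1596,p[2]-.171)))
```

```text
[ 0.45438766 -0.10644253  0.30732568] [ 3.14129379e+00  4.92397914e-05 -1.63947042e+00] [ 1.82764174 -0.2771045  -4.25725348] [-0.5322599  -0.76632796 -0.26208877] 0.017896579764107842
tip (np.float64(309.358619689028), np.float64(242.16332433750046))
```

View pics/g5.png

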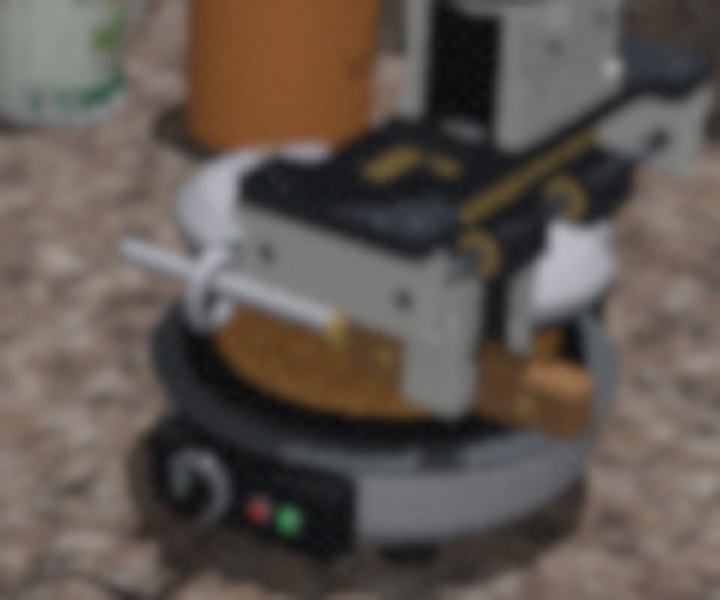

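The picture shows the lid up about 10°, hung on the rod, with the rod tip at (310,241) and no visible sag. I keep going.

{"api": "send_rows", "payload": {
  "motion": [
    {"offset": [0,-0.35,-0.94],"turn": 0},
    {"offset": [0,-0.61,-1.88],"turn": 0},
    {"offset": [0,-0.92,-2.8],"turn": 0},
    {"offset": [0,-1.28,-3.71],"turn": 0},
    {"offset": [0,-1.67,-4.59],"turn": 0},
    {"offset": [0,-2.1,-5.47],"turn": 0},
    {"offset": [0,-2.1,-5.47],"turn": 0}
  ]
}}

```text
t: 9.4
eef_pos: [0.4761, -0.108, 0.3637]
ee_rot: [-3.14, 0.0, -1.639]
force: [0.1, 0.7, -3.5]
width: 0.0174
```

{"api": "send_rows", "payload": {
  "motion": [
    {"offset": [0,-0.47,-0.86],"turn": 0},
    {"offset": [0,-0.98,-1.69],"turn": 0},
    {"offset": [0,-1.52,-2.49],"turn": 0},
    {"offset": [0,-2.1,-3.28],"turn": 0},
    {"offset": [0,-2.71,-4.04],"turn": 0},
    {"offset": [0,-3.35,-4.77],"turn": 0},
    {"offset": [0,-4.03,-5.48],"turn": 0},
    {"offset": [0,-4.73,-6.15],"turn": 0}
  ]
}}

```text
t: 10.2
eef_pos: [0.5231, -0.1113, 0.4243]
ee_rot: [3.141, -0.0, -1.639]
force: [2.8, 0.7, -6.9]
width: 0.0176
```

{"api": "send_rows", "payload": {
  "motion": [
    {"offset": [0,0,0],"turn": 0},
    {"offset": [0,0,0],"turn": 0},
    {"offset": [0,0,0],"turn": 0},
    {"offset": [0,0,0],"turn": 0},
    {"offset": [0,0,0],"turn": 0}
  ]
}}

```text
t: 10.7
eef_pos: [0.5223, -0.1112, 0.4237]
ee_rot: [3.141, -0.0, -1.639]
force: [0.9, -0.2, -5.9]
width: 0.0169
```

Run:
```python
from h import *
fr=[cam('scene') for _ in range(4)]; g=fr[0]; t=cam('top'); st=get_state(); print(st['eef_pos'],st['ee_rot'],st['force'],st['moment'],st['width'])
im=np.mean([f['frame'].astype(float) for f in fr],0).astype(np.uint8)
a=cv2.resize(im[160:300,280:440],None,fx=5,fy=4.2,interpolation=cv2.INTER_CUBIC)
a=cv2.resize(im[170:290,290:430],None,fx=5,fy=5,interpolation=cv2.INTER_CUBIC)
cv2.imwrite('pics/g6.png',a); p=st['eef_pos']
print('tip',proj(g,(p[0]+.0109,p[1]+.1596,p[2]-.171)))
# rod wrt hinge in the iron frame -> angle if rod hangs 5 mm above the hole centre
ex=np.array([.9977,-.068]); h=np.array([.5816,.0008])+.098*ex
r=np.array([p[0]+.068*.115,p[1]+.998*.115]); X=(r-h)@ex; Z=p[2]-.171-.083
for s in (0,.005): print('radius',np.hypot(X,Z-s),'(want .2232) angle',np.degrees(np.arctan2(Z-s,-X)-np.arctan2(.01,.223)))
# lid plane from depth (top camera)
for n,gg in(('top',t),('scene',g)):
    w=cloud(gg); c=gg['frame']; v=w.reshape(-1,3); k=c.reshape(-1,3)
    q=v-np.array([h[0],h[1],.083]); xi=q[:,:2]@ex; yi=q[:,:2]@np.array([.068,.9977])
    m=(k.min(1)>120)&(k.max(1)-k.min(1)<30)&(xi<-.02)&(xi>-.16)&(abs(yi)<.09)&(v[:,2]>.1)&(v[:,2]<.3)
    print(n,m.sum()); 
    if m.sum()>30: print('slope deg',np.degrees(np.arctan(np.polyfit(-xi[m],v[m,2],1)[0])))
```

```text
[ 0.52248251 -0.11119319  0.42385864] [ 3.14152227e+00 -7.03047424e-05 -1.63929838e+00] [ 1.09296017  0.16799699 -4.83160917] [-0.53411822 -0.50566533 -0.16657094] 0.017455656316836217
tip (np.float64(328.2496370716411), np.float64(186.61873644376442))
radius 0.22619397153950718 (want .2232) angle 46.104477834870785
radius 0.22246376420572395 (want .2232) angle 45.254054533169224
top 732
slope deg 40.19808530250293
scene 315
slope deg 45.07932663182903
```

View pics/g6.png

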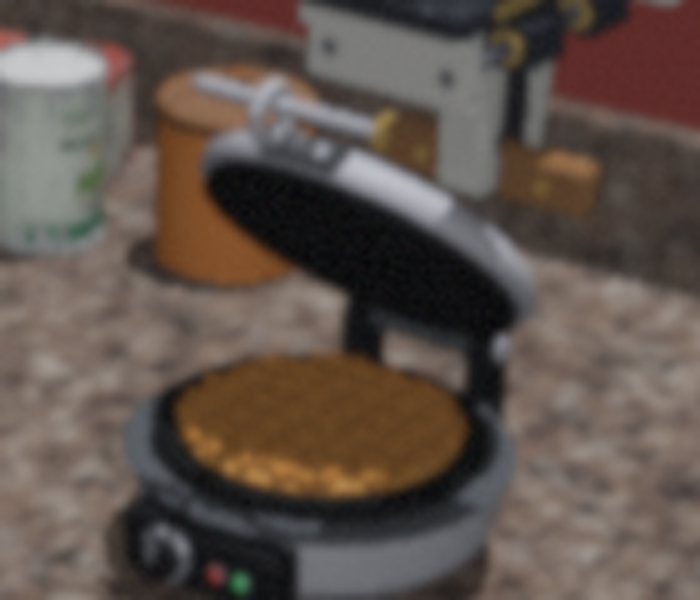

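The lid stands at about 45°, hung on the rod, whose tip at (330,186) is well past the ring at (344,190). The gripper is clear of the lid and everything is still, so I hand it in.

```bash
python3 -c "
from station import *
s=get_state(); print(s['t'],s['eef_pos'],s['width'],s['force']); print(job_done())"
```

```text
10.95 [ 0.52248251 -0.11119319  0.42385864] 0.017455656316836217 [ 1.09296017  0.16799699 -4.83160917]
the job is handed in; nothing more can be done
None
```

The lid is up at about 45° and hangs on the handle's rod, which the gripper is still holding. I handed the job in at t = 10.95 s; no verdict came back. I gripped the handle at 60 N, put the rod through the ring from the right with the lid shut, and raised the lid slowly along its arc.

Last checks before handing in:
- **Lid angle:** the arm pose gives 45.3°. The lid's slope in the scene camera's depth gives 45.1°, but the top camera, partly blocked by the arm, gave 40.2°. All three are within 38–52°.
- **Rod in the ring:** the tip showed within about 1.5 pixels of where the arm pose puts it, so the rod has not sagged. By calculation it sticks out about 45 mm past the ring; 10 mm is needed.
- **Grip and load:** the fingers stood at 17.5 mm on the 18 mm grip, and the wrist felt about 5 N downward, so the handle carries the lid.
- **Contact with other things:** the pictures and the small wrist forces showed no sign of the arm or fingers touching the iron. I did not measure the other objects again at the end, but no move went near them.

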